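# Click the tally for the copper tees and book it in

### The arm

A 6-joint arm with a two-finger parallel gripper is mounted at the origin on the work surface. World frame = base frame: x ahead of the robot, y to its left, z up, the work surface at z = 0. Lengths are in m, angles in rad, forces in N, time in s.
With the tool pointing down it reaches from about 0.3 to 0.875 m from the base axis. Payload 4.2 kg.
Tool frame: the origin (TCP) lies at the very end of the fingers, on their centre line; the grasp point (between the pads) lies 19 mm behind it; x points along the fingers, y is the direction in which the jaws open and shut, and the axes are right-handed (so a half turn about x gives the same grasp; the last joint's range is limited). The gripper opens to 85 mm and grips with 20 to 120 N. Pads are 22 mm wide; open, the fingers measure 114 mm over their backs; the gripper's body (76 mm by 85 mm) begins 54 mm behind the grasp point. The pads swing forward as they close: fully open they stand 13 mm farther back than shut.
Start: joints at [1.082, 0.32, 1.565, -0, 1.257, -0.02], TCP at [0.26, 0.513, 0.207] pointing down, gripper open.
Joint ranges: [-3.11, 3.11], [-0.84, 2.01], [0.21, 2.61], [-1.34, 4.49], [0.05, 2.63], [-2.56, 2.56]. Speed limits (rad/s): [2.57, 2.57, 3.14, 3.14, 3.14, 3.14].

### API

Orientations are given as a 3x3 rotation matrix whose columns are the frame's x, y, z axes.
In Python, from workcell import manip, imaging, order gives the robot as it stands. The module is installed in compiled form; this text tells all that it offers.
- The arm moves only by the tool apply_moves, never from a script. Its argument "series" is a list of rows, each a list of 7 numbers: the gripper command: -1 is fully open, 1 is shut, values between are in proportion, then the shift along the tool's x, y, z in cm, then the turn, a rotation vector about the tool's x, y, z in rad. In form: [[grip, dx, dy, dz, wx, wy, wz], ...]. A call has 1 to 20 rows; each row shifts and turns the commanded pose from where the row before left it, along the tool's axes as they then stand; what a row does not reach is not made up. A row lasts 1/10 s, in which the tool goes at most 50 mm and 8.59 degrees, less where a joint would pass 70% of its speed; a pose out of reach is approached as far as the arm can. A call is refused whole if a number of a shift passes 5 or a number of a turn 0.15, either way. A call with a gripper value outside its range is refused whole. The fingers move at their own pace and stop on an object; the grip force is fixed at half the most. Time passes only in rows, so rows that do not move let the fingers close. It gives the time, the measured TCP pose, the force and the opening at its end, in the units of the state.
- manip.observe(): the state, without advancing time (a new reading comes with each control period).
- imaging.get_image(name): name is "side" or "top" or "wrist"; returns (picture, depth): 400x640x3 uint8, blue, green, red; 400x640 float32, m along the optical axis (not along the pixel's ray), 0 where there is no reading.
- imaging.get_calibration(name): a dict with "fov_y" (degrees; the focal length in pixels is half the picture's height over the tangent of half this angle, whatever the lens; pixels are square), "cx", "cy" (the principal point, pixels), "eye" and "orientation" of the camera in the world; the wrist camera has in their place "T_tool_cam" (4x4, takes a point from camera to tool coordinates, whose origin is the TCP and whose axes are the tool frame's). Camera axes: x right, y down, z forward; pixel columns grow to the right and rows downward; lengths in m; the calibration is good to about 2 mm. A picture is of the moment at which its call begins: read the wrist's pose just before it. get_calibration takes no time and is no camera call.
- order.sign_off(): hands the job in, once; it reports no verdict.
The state is a dict: "time": time; "qpos": joint angles; "joint_velocities": joint speeds; "tau": joint torques, N m; "tool_pos": TCP position; "ee_rot": TCP orientation; "ft_force": force on the tool from outside, world axes, zero at the start; "wrist_torque": the same for the moment, N m; "width": finger opening in m.
Only numpy, scipy, OpenCV 4.12 (cv2) and the standard library are available. Lean on these libraries where they do the work, as an engineer would, in place of code of your own. Each camera call takes 0.05 s, during which the arm holds its last target. There are 200 camera calls.

### The job

A copper tee has just been put into stock: with the fingertips, gently press the plunger of the tally counter in front of the bin of tees all the way down and let it spring back, then in the same way press the green button and let it come up. Do not grasp, slide, tip or lift anything, do not press the other plungers or the red button, and leave everything else where it stands. Finish with the hand withdrawn well clear of the green button.

Things in the scene. Friction and masses are not known exactly. Their poses are not given: they have to be found in the camera images.
- bin_tee: Fixed open galvanised steel stock bin filled with T-shaped copper tees, 200 x 115 mm (x, y) and 75 mm tall; the fittings lie below its rim. Origin: centre of its underside; its -x axis points roughly to the robot. The three bins stand side by side in an order that changes.
- tally_tee: Loose desk tally counter standing in front of (on the robot's side of) the bin of T-shaped copper tees: black block 56 x 56 mm, 40 mm tall, rubber foot, 0.3 kg, with a yellow plunger on top. The three counters look alike. Origin: centre of its underside, z up.
- tee_top (a point): Centre of the top face of that counter's yellow plunger, a disc 26 mm across, 60 mm above the counter's foot when up (its z axis up). Pressed with a fingertip from above; the spring pushes back with about 1.2 N at first and 5.2 N fully down, and lifts it again when let go.
- plunger_tee (a joint): How far that plunger is pressed down: 0 up, 0.010 m fully down; the counter counts at 0.006 m.
- bin_elbow: Fixed open galvanised steel stock bin filled with bent copper 90-degree elbows, 200 x 115 mm (x, y) and 75 mm tall; the fittings lie below its rim. Origin: centre of its underside; its -x axis points roughly to the robot. The three bins stand side by side in an order that changes.
- tally_elbow: Loose desk tally counter standing in front of (on the robot's side of) the bin of bent copper 90-degree elbows: black block 56 x 56 mm, 40 mm tall, rubber foot, 0.3 kg, with a yellow plunger on top. The three counters look alike. Origin: centre of its underside, z up.
- elbow_top (a point): Centre of the top face of that counter's yellow plunger, a disc 26 mm across, 60 mm above the counter's foot when up (its z axis up). Pressed with a fingertip from above; the spring pushes back with about 1.2 N at first and 5.2 N fully down, and lifts it again when let go.
- plunger_elbow (a joint): How far that plunger is pressed down: 0 up, 0.010 m fully down; the counter counts at 0.006 m.
- bin_coupling: Fixed open galvanised steel stock bin filled with short straight copper couplings, 200 x 115 mm (x, y) and 75 mm tall; the fittings lie below its rim. Origin: centre of its underside; its -x axis points roughly to the robot. The three bins stand side by side in an order that changes.
- tally_coupling: Loose desk tally counter standing in front of (on the robot's side of) the bin of short straight copper couplings: black block 56 x 56 mm, 40 mm tall, rubber foot, 0.3 kg, with a yellow plunger on top. The three counters look alike. Origin: centre of its underside, z up.
- coupling_top (a point): Centre of the top face of that counter's yellow plunger, a disc 26 mm across, 60 mm above the counter's foot when up (its z axis up). Pressed with a fingertip from above; the spring pushes back with about 1.2 N at first and 5.2 N fully down, and lifts it again when let go.
- plunger_coupling (a joint): How far that plunger is pressed down: 0 up, 0.010 m fully down; the counter counts at 0.006 m.
- pod_green: Fixed grey push-button pod 80 x 80 mm, 40 mm tall, with a green mushroom button on top (book in). The green pod, the red pod, the mug and the tape measure stand to the left and right of the bins and counters, in an order that changes. Origin: centre of its underside, z up.
- green_top (a point): Centre of the top face of the green button, a disc 40 mm across, 62 mm above the table when up (its z axis up). Pressed with a fingertip from above; the spring pushes back with about 1.2 N at first and 5.2 N fully down, and lifts it again when let go.
- button_green (a joint): How far the green button is pressed down: 0 up, 0.010 m fully down; it registers at 0.006 m.
- pod_red: Fixed grey push-button pod 80 x 80 mm, 40 mm tall, with a red mushroom button on top (reject). The green pod, the red pod, the mug and the tape measure stand to the left and right of the bins and counters, in an order that changes. Origin: centre of its underside, z up.
- red_top (a point): Centre of the top face of the red button, a disc 40 mm across, 62 mm above the table when up (its z axis up). Pressed with a fingertip from above; the spring pushes back with about 1.2 N at first and 5.2 N fully down, and lifts it again when let go.
- button_red (a joint): How far the red button is pressed down: 0 up, 0.010 m fully down; it registers at 0.006 m.
- loose_coupling: Loose copper coupling (short tube) standing on end, 34 mm across, 50 mm tall. Origin: centre of its underside. A bystander.
- reducer: Loose copper reducer standing on its wide end, 38 mm across, 55 mm tall. Origin: centre of its underside. A bystander.
- mug: Loose blue mug, 80 mm across, 90 mm tall. Origin: centre of its underside. A bystander.
- tape_measure: Loose yellow and black tape measure, 70 x 35 mm, 61 mm tall. Origin: centre of its underside. A bystander.
Things that resemble listed ones, but are neither listed nor needed, are in the scene too. Leave any blue or turquoise look-alike of the tally_coupling alone.

How it is judged:
On the way, in this order (a step that is already met when the one before it is completed fails the run):
1. the plunger of the tally counter at the bin of tees is pressed down at least 6 mm, the green button being up (value of joint plunger_tee above 0.006 m and value of joint button_green below 0.002 m), for 0.05 s.
2. with that plunger up again, the green button is pressed down at least 6 mm (value of joint button_green above 0.006 m and value of joint plunger_tee below 0.002 m), for 0.05 s.
At the end, for the whole second after the job is handed in: All plungers and buttons are up (within 2 mm); the three counters and the loose things stand upright (within 0.1 rad) and still, within 15 mm of where they began; the hand is at least 50 mm from the green button (value of joint each of plunger_tee, plunger_elbow, plunger_coupling, button_green, button_red below 0.002 m and distance of each of tally_tee, tally_elbow, tally_coupling, loose_coupling, reducer, mug, tape_measure from where it was at the start of the episode below 0.015 m and angle between each of tally_tee, tally_elbow, tally_coupling, loose_coupling, reducer, mug, tape_measure's own z axis and vertical below 0.1 rad and linear speed of each of tally_tee, tally_elbow, tally_coupling, loose_coupling, reducer, mug, tape_measure below 0.02 m/s and distance between the grasp point and green_top above 0.05 m); the robot touches nothing.
It fails at once if another plunger or the red button is pressed (3 mm or more) (value of joint any of plunger_elbow, plunger_coupling, button_red above 0.003 m).
It fails at once if a counter or a bystander is slid or carried more than 15 mm (distance of any of tally_tee, tally_elbow, tally_coupling, loose_coupling, reducer, mug, tape_measure from where it was at the start of the episode above 0.015 m).
It fails at once if a counter or a bystander is lifted more than 6 mm (height (world z) of any of tally_tee, tally_elbow, tally_coupling, loose_coupling, reducer, mug, tape_measure above 0.006 m).
It fails at once if a counter or a bystander is tipped more than 0.25 rad (angle between any of tally_tee, tally_elbow, tally_coupling, loose_coupling, reducer, mug, tape_measure's own z axis and vertical above 0.25 rad).
It fails at once if the fingers press or squeeze a counter or a pod with more than 30 N (contact force between the fingers and tally_tee above 30 N or contact force between the fingers and tally_elbow above 30 N or contact force between the fingers and tally_coupling above 30 N or contact force between the fingers and pod_green above 30 N or contact force between the fingers and pod_red above 30 N).
It also fails if it takes over 40 s, if anything falls off the work surface, if the arm or the gripper's body presses on something with over 40 N, if the wrist force passes 120 N, or if a joint passes its speed limit or range.

## Working session

There is one attempt and no reset: what is moved stays moved. The work goes in short steps, Python scripts to look and compute and a tool call to move; the robot and the scene stay as the last step left them, time stands still between calls to the robot, and variables do not carry over. Pictures are saved under pics/ and viewed, on a budget of 10 in all, crops included, one or two more only if the job needs it, and the job is handed in when it is done.

Besides the shell and the picture viewer there is one more tool, called after "Emit:" as a command line: name --pt "numbers of a row" for each row, then --argument value for the rest. apply_moves: Moves the arm, as the interface text tells. Its arguments: {"type":"object","properties":{"series":{"type":"array","items":{"type":"array","items":{"type":"number"}}}},"required":["series"]}

```bash
mkdir -p pics
cat > h.py <<'E'
import numpy as np, cv2
from workcell import manip, imaging, order
def snap(n):
    s=manip.observe(); im,d=imaging.get_image(n); c=imaging.get_calibration(n)
    if n=="wrist":
        T=np.eye(4);T[:3,:3]=np.array(s["ee_rot"]);T[:3,3]=s["tool_pos"];T=T@np.array(c["T_tool_cam"])
    else:
        T=np.eye(4);T[:3,:3]=np.array(c["orientation"]);T[:3,3]=c["eye"]
    h,w=d.shape;f=h/2/np.tan(np.radians(c["fov_y"])/2)
    v,u=np.mgrid[:h,:w]
    P=np.stack([(u-c["cx"])/f*d,(v-c["cy"])/f*d,d],-1)@T[:3,:3].T+T[:3,3]
    return im,d,P
E
python3 - <<'E'
from h import *
for n in("top","side"):
    im,d,P=snap(n);cv2.imwrite(f"pics/{n}1.png",im);np.savez(f"{n}1.npz",im=im,d=d,P=P)
    print(n,{k:v for k,v in imaging.get_calibration(n).items()})
s=manip.observe();print(s)
E
```

```text
top {'fov_y': 53.8299104877495, 'cx': 319.1870485654437, 'cy': 194.82432213067, 'eye': array([ 0.32515917, -0.01122112,  1.1622222 ]), 'orientation': array([[-0.02436275, -0.98647912,  0.16206606],
       [-0.99955384,  0.02683899,  0.01310711],
       [-0.01727958, -0.16167443, -0.98669286]])}
side {'fov_y': 56.45510671106298, 'cx': 322.5973141625172, 'cy': 198.45148526260513, 'eye': array([ 0.0830379 , -0.60253825,  0.7885969 ]), 'orientation': array([[ 0.83290016, -0.37467576,  0.40730258],
       [-0.55306681, -0.58993353,  0.58829885],
       [ 0.01986013, -0.71525975, -0.69857646]])}
{'time': 0.1, 'qpos': array([ 1.08196071e+00,  3.20213024e-01,  1.56554338e+00, -6.19716575e-06,
        1.25740081e+00, -2.00042609e-02]), 'joint_velocities': array([ 0.00141313, -0.00241481, -0.0034104 , -0.00053572, -0.00090589,
        0.00191317]), 'tau': array([ 1.29715965e-03, -4.16410875e+01, -2.34701210e+01, -2.03581408e-05,
        4.91032231e-03, -3.24023040e-05]), 'tool_pos': array([0.25959788, 0.51254844, 0.20668025]), 'ee_rot': array([[-7.29508701e-04,  4.51841768e-01,  8.92097800e-01],
       [-1.38408569e-03,  8.92096726e-01, -4.51842357e-01],
       [-9.99998776e-01, -1.56436273e-03, -2.54045966e-05]]), 'ft_force': array([ 0.06207397, -0.6232979 ,  0.21011279]), 'wrist_torque': array([0.01186891, 0.00891847, 0.03325293]), 'width': 0.0853006052547624}
```

View pics/top1.png

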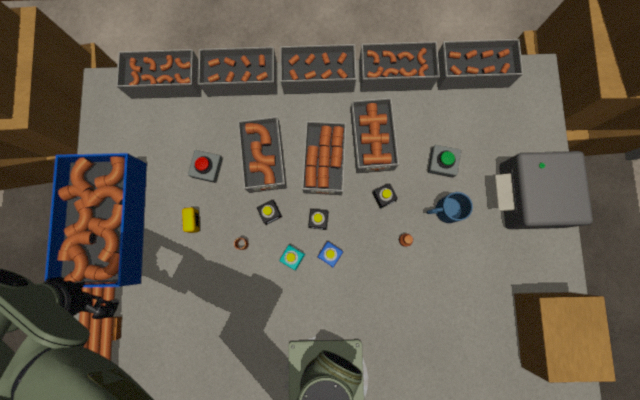

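View pics/side1.png

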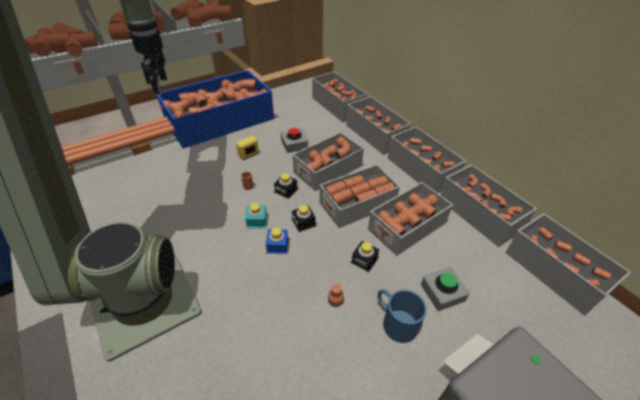

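The top view shows three black counters at (268,212), (318,218) and (385,195), with turquoise and blue look-alikes at (291,257) and (331,253). The bins hold elbows at (263,155), couplings at (323,158) and tees at (375,135). Green pod is at (447,158), red at (203,164), and a green dot on the grey machine at (541,165) isn't a button I need. I choose counter (385,195) and the pod at (447,158), and will check them in a crop and measure.

Run:
```python
from h import *
z=np.load("top1.npz");im,P=z["im"],z["P"]
cv2.imwrite("pics/crop1.png",cv2.resize(im[90:260,340:480],None,fx=3.5,fy=3.5,interpolation=cv2.INTER_CUBIC))
def rep(tag,im,P,boxes):
    hsv=cv2.cvtColor(im,cv2.COLOR_BGR2HSV)
    for name,(u0,u1,v0,v1),lo,hi in boxes:
        m=np.zeros(im.shape[:2],bool);m[v0:v1,u0:u1]=cv2.inRange(hsv,lo,hi)[v0:v1,u0:u1]>0
        p=P[m];p=p[(p[:,2]>.0)&(p[:,2]<.1)];zt=np.percentile(p[:,2],80);q=p[p[:,2]>zt-.008]
        v,u=np.nonzero(m)
        print(tag,name,m.sum(),u.mean().round(1),v.mean().round(1),"med",np.median(q,0).round(4),"mid",((q.max(0)+q.min(0))/2).round(4),"ext",np.ptp(q,axis=0).round(3),zt.round(4))
Y=((20,120,90),(35,255,255));G=((45,120,50),(85,255,255))
rep("top",im,P,[("tee",(370,400,180,212),*Y),("cpl",(305,332,205,232),*Y),("elb",(255,283,198,225),*Y),("green",(430,465,143,175),*G)])
z=np.load("side1.npz")
rep("side",z["im"],z["P"],[("tee",(350,385,235,270),*Y),("green",(425,470,262,305),*G)])
# tall things near the route
p=P.reshape(-1,3)
for n,(u0,u1,v0,v1) in dict(mug=(425,475,190,222),reducer=(398,415,230,250),bin=(350,400,98,175)).items():
    p=P[v0:v1,u0:u1].reshape(-1,3);p=p[p[:,2]>.03];print(n,p.min(0).round(3),p.max(0).round(3))
```

```text
top tee 66 386.2 193.2 med [ 0.506  -0.1872  0.0597] mid [ 0.5063 -0.1874  0.0594] ext [0.023 0.025 0.01 ] 0.0613
top cpl 60 317.5 217.5 med [0.4427 0.0086 0.0592] mid [0.442  0.0097 0.0598] ext [0.021 0.02  0.011] 0.0614
top elb 67 266.9 210.1 med [0.4666 0.1519 0.0597] mid [0.4669 0.1517 0.0598] ext [0.023 0.024 0.01 ] 0.0612
top green 157 447.2 157.8 med [ 0.604  -0.3656  0.0618] mid [ 0.6046 -0.3666  0.0618] ext [0.038 0.037 0.011] 0.063
side tee 85 365.9 247.2 med [ 0.5041 -0.1896  0.0589] mid [ 0.5055 -0.1878  0.0577] ext [0.023 0.024 0.009] 0.0603
side green 195 447.7 280.4 med [ 0.6007 -0.3685  0.0614] mid [ 0.6029 -0.3676  0.0598] ext [0.037 0.036 0.009] 0.0624
mug [ 0.325 -0.414  0.03 ] [ 0.499 -0.011  1.162]
reducer [ 0.325 -0.252  0.03 ] [ 0.391 -0.011  1.162]
bin [ 0.325 -0.223  0.03 ] [ 0.785 -0.011  1.162]
```

View pics/crop1.png

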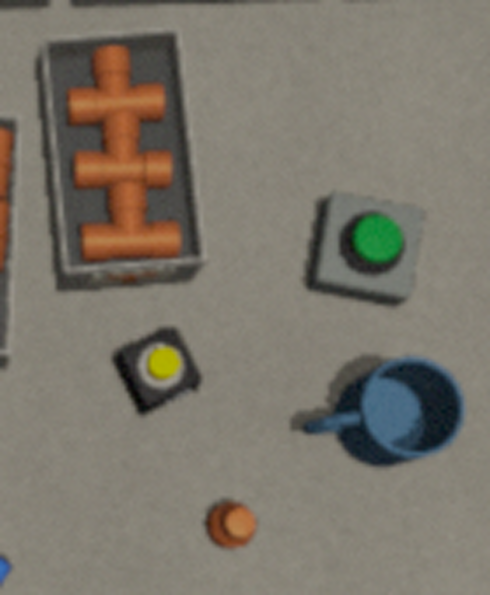

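The crop confirms it: tees (T shapes) in the bin, a black counter with a yellow plunger in front, and the green mushroom pod beyond the mug. Top and side agree within 3 mm, giving tee_top at about (0.505, -0.188, 0.060) and green_top at about (0.6035, -0.367, 0.062). I'm moving above the counter at height with the fingers shut.

Emit:
apply_moves --pt "1 0 -2.57 2.68 0 0 0" --pt "1 0 -2.57 2.68 0 0 0" --pt "1 0 -2.57 2.68 0 0 0" --pt "1 0 -2.57 2.68 0 0 0" --pt "1 0 -2.57 2.68 0 0 0" --pt "1 0 -2.57 2.68 0 0 0" --pt "1 0 -2.57 2.68 0 0 0" --pt "1 0 -2.57 2.68 0 0 0" --pt "1 0 -2.57 2.68 0 0 0" --pt "1 0 -2.57 2.68 0 0 0" --pt "1 0 -2.57 2.68 0 0 0" --pt "1 0 -2.57 2.68 0 0 0" --pt "1 0 -2.57 2.68 0 0 0" --pt "1 0 -2.57 2.68 0 0 0" --pt "1 0 -2.57 2.68 0 0 0" --pt "1 0 -2.57 2.68 0 0 0" --pt "1 0 -2.57 2.68 0 0 0" --pt "1 0 -2.57 2.68 0 0 0" --pt "1 0 -2.57 2.68 0 0 0" --pt "1 0 -2.57 2.68 0 0 0"

```text
time: 2.1
tool_pos: [0.5058, -0.1892, 0.207]
ee_rot: [[-0.001, 0.452, 0.892], [0.001, 0.892, -0.452], [-1.0, 0.0, -0.001]]
ft_force: [1.0, -0.4, -0.0]
width: 0.0001
```

Run:
```python
from h import *
im,d,P=snap("wrist");cv2.imwrite("pics/wrist1.png",im)
hsv=cv2.cvtColor(im,cv2.COLOR_BGR2HSV)
m=cv2.inRange(hsv,(20,120,90),(35,255,255))
n,l,st,c=cv2.connectedComponentsWithStats(m)
for i in range(1,n):
    if st[i,4]>150:
        p=P[l==i];p=p[p[:,2]>.054]
        if len(p):print(c[i].round(),st[i,4],np.median(p,0).round(4),((p.max(0)+p.min(0))/2).round(4),np.ptp(p,axis=0).round(4))
print(manip.observe()["tool_pos"],manip.observe()["ft_force"])
```

```text
[612.   3.] 231 [0.4758 0.1459 0.0586] [0.4749 0.1481 0.0578] [0.0091 0.0138 0.0072]
[469.  41.] 785 [0.4426 0.0088 0.0601] [ 0.4432 -0.0647  0.2141] [0.0244 0.1759 0.32  ]
[322. 183.] 417 [ 0.5058 -0.1854  0.0604] [ 0.4763 -0.1754  0.2142] [0.0855 0.0455 0.3198]
[ 0.50806067 -0.19447448  0.20675207] [ 2.45613025 -4.64965686  0.74454224]
```

View pics/wrist1.png

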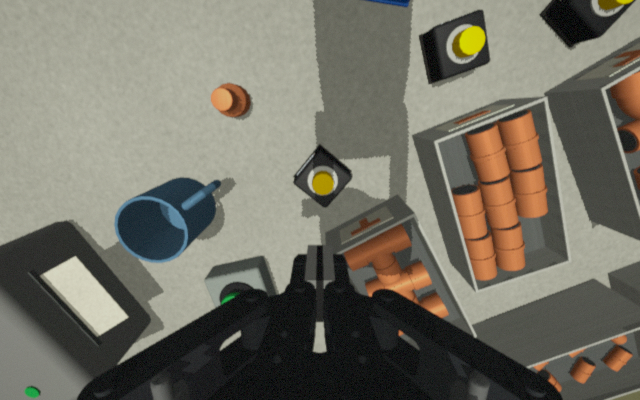

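The wrist view shows the plunger at (322,183) in front of the bin with the T label; its position is (0.506, -0.186, 0.060), in line with the other two cameras. Descending to just above it.

Emit:
apply_moves --pt "1 0 0 0 0 0 0" --pt "1 2 0.1 0 0 0 0" --pt "1 3 0 0 0 0 0" --pt "1 3 0 0 0 0 0" --pt "1 2.5 0 0 0 0 0" --pt "1 1.5 0 0 0 0 0" --pt "1 1 0 0 0 0 0" --pt "1 0 0 0 0 0 0" --pt "1 0 0 0 0 0 0"

```text
time: 3.05
tool_pos: [0.5065, -0.1865, 0.078]
ee_rot: [[0.001, 0.451, 0.892], [-0.0, 0.892, -0.451], [-1.0, 0.0, 0.001]]
ft_force: [-0.2, -0.2, 0.4]
width: -0.0
```

Emit:
apply_moves --pt "1 0.7 0 0 0 0 0" --pt "1 0.6 0 0 0 0 0" --pt "1 0.3 0 0 0 0 0" --pt "1 0.3 0 0 0 0 0" --pt "1 0.3 0 0 0 0 0" --pt "1 0.3 0 0 0 0 0" --pt "1 0 0 0 0 0 0" --pt "1 0 0 0 0 0 0"

```text
time: 3.85
tool_pos: [0.5062, -0.1869, 0.0523]
ee_rot: [[-0.0, 0.452, 0.892], [0.0, 0.892, -0.452], [-1.0, 0.0, -0.0]]
ft_force: [-0.6, 0.3, 0.4]
width: -0.0001
```

The force reads only 0.4 N where I'd expect about 4 N, so I'm checking before going deeper.

Run:
```python
from h import *
im,d,P=snap("side");s=manip.observe();print(s["tool_pos"],s["ft_force"],s["wrist_torque"])
cv2.imwrite("pics/press1.png",cv2.resize(im[190:290,300:430],None,fx=5,fy=5,interpolation=cv2.INTER_CUBIC))
```

```text
[ 0.5062952  -0.1868848   0.05246177] [ 0.78249354 -0.9190484   0.16884017] [-0.04528809  0.01554589  0.00183718]
```

View pics/press1.png

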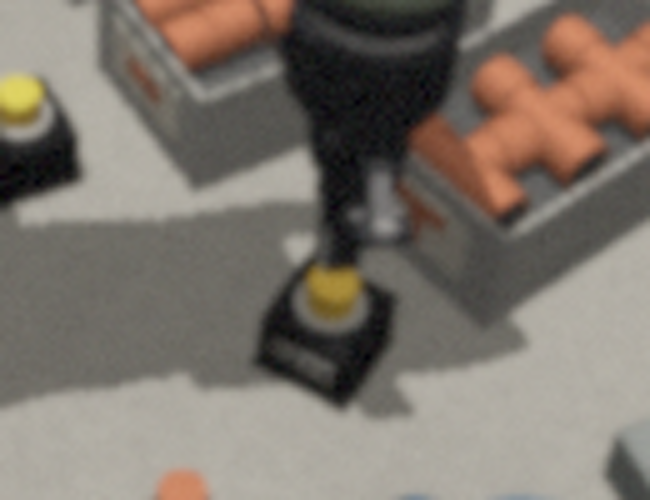

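The side crop shows the plunger at full (366,248) uncovered and still up, with the finger ends at or above its far edge. I'll measure the fingertips by depth.

Run:
```python
from h import *
acc=[]
for n in("side","top"):
    im,d,P=snap(n)
    if n=="side":
        for v in range(226,256,2):
            print(v,[ (u,)+tuple((P[v,u]*1000).round().astype(int))+(tuple(im[v,u]//10),) for u in (364,367,370)])
        yel=cv2.inRange(cv2.cvtColor(im,cv2.COLOR_BGR2HSV),(20,120,60),(35,255,255))>0
        b=yel[235:270,350:385];p=P[235:270,350:385][b];print(np.median(p,0),np.percentile(p,[5,95],axis=0))
```

```text
226 [(364, np.int64(485), np.int64(-191), np.int64(151), (np.uint8(5), np.uint8(5), np.uint8(5))), (367, np.int64(490), np.int64(-196), np.int64(152), (np.uint8(2), np.uint8(2), np.uint8(2))), (370, np.int64(482), np.int64(-213), np.int64(174), (np.uint8(2), np.uint8(2), np.uint8(1)))]
228 [(364, np.int64(484), np.int64(-193), np.int64(146), (np.uint8(5), np.uint8(5), np.uint8(5))), (367, np.int64(491), np.int64(-195), np.int64(144), (np.uint8(3), np.uint8(2), np.uint8(2))), (370, np.int64(487), np.int64(-209), np.int64(159), (np.uint8(1), np.uint8(0), np.uint8(1)))]
230 [(364, np.int64(484), np.int64(-194), np.int64(140), (np.uint8(6), np.uint8(6), np.uint8(6))), (367, np.int64(492), np.int64(-196), np.int64(137), (np.uint8(2), np.uint8(2), np.uint8(2))), (370, np.int64(497), np.int64(-200), np.int64(138), (np.uint8(3), np.uint8(3), np.uint8(3)))]
232 [(364, np.int64(491), np.int64(-188), np.int64(123), (np.uint8(5), np.uint8(5), np.uint8(5))), (367, np.int64(491), np.int64(-197), np.int64(132), (np.uint8(2), np.uint8(3), np.uint8(2))), (370, np.int64(478), np.int64(-219), np.int64(
[... 2631 characters left out ...]
2)))]
252 [(364, np.int64(497), np.int64(-193), np.int64(48), (np.uint8(4), np.uint8(9), np.uint8(11))), (367, np.int64(501), np.int64(-198), np.int64(51), (np.uint8(4), np.uint8(9), np.uint8(11))), (370, np.int64(512), np.int64(-198), np.int64(43), (np.uint8(8), np.uint8(10), np.uint8(11)))]
254 [(364, np.int64(496), np.int64(-195), np.int64(43), (np.uint8(9), np.uint8(10), np.uint8(11))), (367, np.int64(503), np.int64(-198), np.int64(41), (np.uint8(9), np.uint8(11), np.uint8(12))), (370, np.int64(508), np.int64(-203), np.int64(43), (np.uint8(9), np.uint8(10), np.uint8(11)))]
[ 0.50305076 -0.19060284  0.05811172] [[ 0.4952469  -0.19970406  0.04049567]
 [ 0.51634045 -0.17726483  0.07963398]]
```

Depth puts the plunger top at 0.059 and the real fingertip ends at about 0.077, though the reported TCP is 0.052. So the tips stand roughly 20–25 mm higher than reported; laterally they agree to within about 5 mm. I'll go on by feel in small steps.

Emit:
apply_moves --pt "1 0.3 0 0 0 0 0" --pt "1 0.3 0 0 0 0 0" --pt "1 0.3 0 0 0 0 0" --pt "1 0 0 0 0 0 0" --pt "1 0 0 0 0 0 0"

```text
time: 4.5
tool_pos: [0.5062, -0.1868, 0.0432]
ee_rot: [[-0.0, 0.452, 0.892], [0.0, 0.892, -0.452], [-1.0, 0.0, -0.0]]
ft_force: [0.2, 0.5, 0.1]
width: 0.0002
```

```bash
cat >> h.py <<'E'
def chk(box,lo,hi,out):
    f=[];
    im,d,P=snap("side");s=manip.observe();u0,u1,v0,v1=box
    m=cv2.inRange(cv2.cvtColor(im,cv2.COLOR_BGR2HSV),lo,hi)[v0:v1,u0:u1]>0
    p=P[v0:v1,u0:u1];q=p[m]
    print("colour px",m.sum(),"z pct",np.percentile(q[:,2],[10,30,50,70,90]).round(4))
    k=(im[v0:v1,u0:u1].max(-1)<90)&(p[...,2]>.045)&~m;q=p[k]
    print("dark near: ",len(q),"z pct",np.percentile(q[:,2],[1,5,10,25]).round(4) if len(q) else "")
    print(s["tool_pos"].round(4),s["ft_force"].round(2),s["wrist_torque"].round(3))
    cv2.imwrite(out,cv2.resize(im[v0-30:v1+20,u0-30:u1+30],None,fx=5,fy=5,interpolation=cv2.INTER_CUBIC))
E
python3 -c "
from h import *
chk((350,385,235,262),(20,120,60),(35,255,255),'pics/press2.png')"
```

```text
colour px 71 z pct [0.0471 0.0541 0.0581 0.0596 0.0735]
dark near:  129 z pct [0.0726 0.0772 0.0815 0.0915]
[ 0.5062 -0.1868  0.0434] [-0.24 -0.16 -0.59] [-0.052  0.002  0.003]
```

View pics/press2.png

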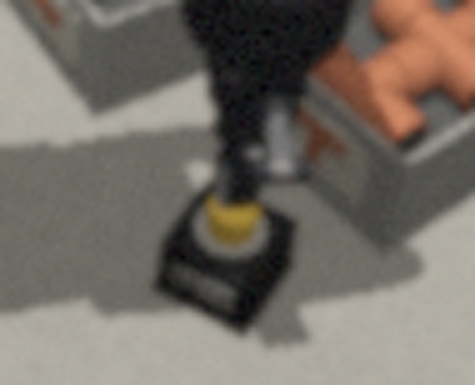

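The crop shows the fingertip end centred over the plunger at crop (240,195), still a little above it. Continuing downward slowly.

Emit:
apply_moves --pt "1 0.2 0 0 0 0 0" --pt "1 0.2 0 0 0 0 0" --pt "1 0.2 0 0 0 0 0" --pt "1 0 0 0 0 0 0" --pt "1 0 0 0 0 0 0"

```text
time: 5.05
tool_pos: [0.5062, -0.1868, 0.0373]
ee_rot: [[-0.0, 0.452, 0.892], [0.0, 0.892, -0.452], [-1.0, 0.0, -0.0]]
ft_force: [-0.4, 0.7, -0.2]
width: -0.0001
```

```bash
python3 -c "
from h import *
chk((350,385,235,262),(20,120,60),(35,255,255),'pics/press3.png')"
```

```text
colour px 46 z pct [0.0497 0.0544 0.0578 0.0591 0.0718]
dark near:  152 z pct [0.0669 0.0729 0.0757 0.0865]
[ 0.5062 -0.1868  0.0374] [1.48 0.32 0.33] [-0.015 -0.002 -0.015]
```

Emit:
apply_moves --pt "1 0.2 0 0 0 0 0" --pt "1 0.2 0 0 0 0 0" --pt "1 0 0 0 0 0 0" --pt "1 0 0 0 0 0 0"

```text
time: 5.5
tool_pos: [0.5065, -0.1869, 0.0336]
ee_rot: [[0.001, 0.452, 0.892], [-0.0, 0.892, -0.452], [-1.0, 0.0, 0.001]]
ft_force: [0.5, -0.3, 2.5]
width: 0.0001
```

```bash
python3 -c "
from h import *
chk((350,385,235,262),(20,120,60),(35,255,255),'pics/press4.png')"
```

```text
colour px 38 z pct [0.0492 0.0533 0.0549 0.0567 0.0675]
dark near:  160 z pct [0.0647 0.0714 0.0729 0.088 ]
[ 0.5065 -0.187   0.0336] [-0.13  0.07  3.31] [-0.018 -0.101  0.049]
```

Contact: about 2.5–3 N, with the yellow top going down. Pressing on to the bottom.

Emit:
apply_moves --pt "1 0.2 0 0 0 0 0" --pt "1 0.2 0 0 0 0 0" --pt "1 0.1 0 0 0 0 0" --pt "1 0 0 0 0 0 0" --pt "1 0 0 0 0 0 0"

```text
time: 6.05
tool_pos: [0.5065, -0.1869, 0.0286]
ee_rot: [[0.001, 0.452, 0.892], [-0.0, 0.892, -0.452], [-1.0, 0.0, 0.001]]
ft_force: [0.6, -0.4, 3.9]
width: 0.0003
```

```bash
python3 -c "
from h import *
chk((350,385,235,262),(20,120,60),(35,255,255),'pics/press5.png')"
```

```text
colour px 28 z pct [0.0461 0.0494 0.0509 0.052  0.0621]
dark near:  166 z pct [0.0593 0.0659 0.0701 0.0981]
[ 0.5065 -0.1869  0.0285] [ 0.79 -1.01  3.64] [-0.046 -0.084 -0.045]
```

Emit:
apply_moves --pt "1 0.1 0 0 0 0 0" --pt "1 0.1 0 0 0 0 0" --pt "1 0 0 0 0 0 0" --pt "1 0 0 0 0 0 0"

```text
time: 6.5
tool_pos: [0.5065, -0.1869, 0.0265]
ee_rot: [[0.001, 0.452, 0.892], [-0.0, 0.892, -0.452], [-1.0, 0.0, 0.001]]
ft_force: [1.5, -1.4, 5.0]
width: -0.0001
```

```bash
python3 -c "
from h import *
chk((350,385,235,262),(20,120,60),(35,255,255),'pics/press6.png')"
```

```text
colour px 22 z pct [0.0454 0.0484 0.0491 0.0501 0.0602]
dark near:  178 z pct [0.0603 0.0644 0.0681 0.0957]
[ 0.5065 -0.1869  0.0265] [ 1.62 -0.81  5.33] [-0.07  -0.198 -0.   ]
```

Emit:
apply_moves --pt "1 0.1 0 0 0 0 0" --pt "1 0 0 0 0 0 0"

```text
time: 6.75
tool_pos: [0.5065, -0.1869, 0.0261]
ee_rot: [[0.001, 0.452, 0.892], [-0.0, 0.892, -0.452], [-1.0, 0.0, 0.001]]
ft_force: [-0.6, 0.1, 8.9]
width: -0.0004
```

The bottom stop is felt: force jumps to 8.9 N and the tool halts at 0.026, so the tips stand about 24 mm above the reported TCP. Releasing, rising, and checking that the plunger is up.

Emit:
apply_moves --pt "1 -0.5 0 0 0 0 0" --pt "1 -0.8 0 0 0 0 0" --pt "1 -1.5 0 0 0 0 0" --pt "1 -2.5 0 0 0 0 0" --pt "1 -2.5 0 0 0 0 0" --pt "1 -2.2 0 0 0 0 0" --pt "1 0 0 0 0 0 0" --pt "1 0 -1.46 2.1 0 0 0" --pt "1 0 -1.46 2.1 0 0 0" --pt "1 0 -1.46 2.1 0 0 0" --pt "1 0 -1.46 2.1 0 0 0" --pt "1 0 -1.46 2.1 0 0 0" --pt "1 0 -1.46 2.1 0 0 0" --pt "1 0 -1.46 2.1 0 0 0" --pt "1 0 -1.46 2.1 0 0 0" --pt "1 0 0 0 0 0 0" --pt "1 0 0 0 0 0 0"

```text
time: 8.45
tool_pos: [0.602, -0.3663, 0.1231]
ee_rot: [[-0.004, 0.452, 0.892], [0.003, 0.892, -0.452], [-1.0, 0.001, -0.005]]
ft_force: [0.4, 1.2, 0.2]
width: -0.0001
```

Run:
```python
from h import *
im,d,P=snap("side");s=manip.observe()
m=cv2.inRange(cv2.cvtColor(im,cv2.COLOR_BGR2HSV),(20,120,60),(35,255,255))>0
q=P[235:262,350:385][m[235:262,350:385]];q=q[q[:,2]>.054];print("tee",len(q),np.median(q,0).round(4) if len(q) else "")
print(s["tool_pos"],s["ft_force"])
cv2.imwrite("pics/green0.png",cv2.resize(im[150:350,320:520],None,fx=3,fy=3,interpolation=cv2.INTER_CUBIC))
```

```text
tee 69 [ 0.5055 -0.189   0.0593]
[ 0.60206008 -0.36590174  0.12364052] [-0.71647657  0.7359103   0.6049055 ]
```

View pics/green0.png

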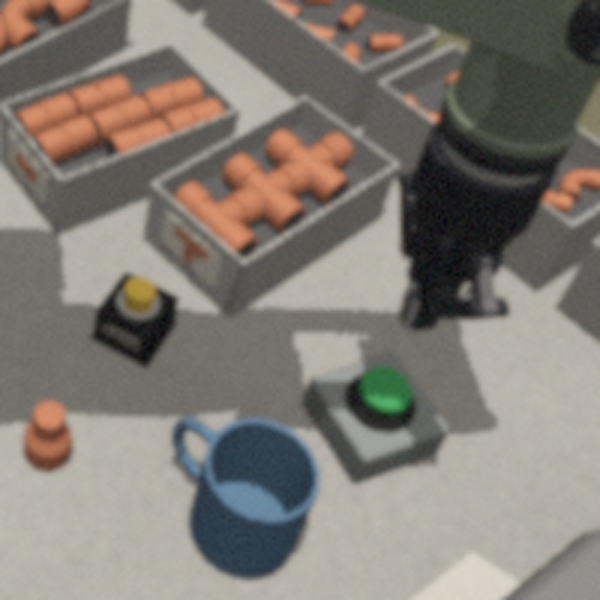

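The plunger is up again at 0.059 and unmoved, and the hand is above the green button at crop (383,390). I'll check the lateral alignment by projection.

Run:
```python
from h import *
c=imaging.get_calibration("side");R=np.array(c["orientation"]);f=200/np.tan(np.radians(c["fov_y"])/2)
for z in(.123,.147,.062):
    q=R.T@(np.array([.602,-.366,z])-c["eye"]);u,v=f*q[0]/q[2]+c["cx"],f*q[1]/q[2]+c["cy"];print(z,u,v,"crop",(u-320)*3,(v-150)*3)
```

```text
0.123 454.2654296456485 263.3666366442068 crop 402.79628893694553 340.09990993262033
0.147 457.25153903139363 256.72208087935536 crop 411.7546170941809 320.1662426380661
0.062 447.20092025539276 279.08626393547496 crop 381.6027607661783 387.2587918064249
```

Emit:
apply_moves --pt "1 1.5 0 -0.2 0 0 0" --pt "1 2 0 0 0 0 0" --pt "1 2 0 0 0 0 0" --pt "1 1.2 0 0 0 0 0" --pt "1 0.8 0 0 0 0 0" --pt "1 0.4 0 0 0 0 0" --pt "1 0 0 0 0 0 0" --pt "1 0 0 0 0 0 0"

```text
time: 9.3
tool_pos: [0.602, -0.3663, 0.0472]
ee_rot: [[0.001, 0.452, 0.892], [-0.001, 0.892, -0.452], [-1.0, -0.0, 0.001]]
ft_force: [0.4, -0.5, -0.0]
width: 0.0001
```

```bash
python3 -c "
from h import *
chk((425,470,262,300),(45,120,40),(85,255,255),'pics/g1.png')"
```

```text
colour px 138 z pct [0.0556 0.0599 0.0611 0.0619 0.0632]
dark near:  401 z pct [0.0472 0.0803 0.0872 0.1107]
[ 0.602  -0.3663  0.0473] [ 0.25 -0.14  0.23] [-0.04   0.019 -0.021]
```

View pics/g1.png

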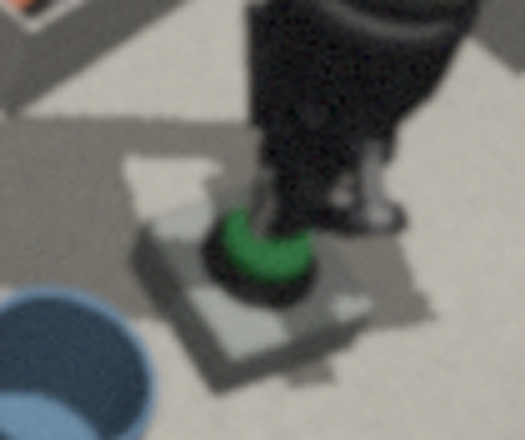

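```bash
python3 -c "
from h import *
im,d,P=snap('side')
for v in (268,272,275,277): print([(u,(P[v,u]*1000).round().astype(int).tolist()) for u in (462,468,472,475)])
print(((P[260:280,462:476].reshape(-1,3))[:,2]).min())"
```

```text
[(462, [603, -385, 127]), (468, [579, -406, 171]), (472, [725, -357, 0]), (475, [731, -362, 1])]
[(462, [573, -401, 157]), (468, [575, -411, 166]), (472, [582, -415, 166]), (475, [723, -369, -1])]
[(462, [569, -406, 154]), (468, [570, -416, 166]), (472, [577, -420, 165]), (475, [585, -422, 162])]
[(462, [567, -408, 152]), (468, [570, -418, 161]), (472, [578, -421, 159]), (475, [583, -425, 160])]
-0.0035470563858921444
```

That protrusion is the gripper knuckle at z of about 0.16, well clear. The fingertip at crop (275,225) sits over the green disc at (265,245). Pressing.

Emit:
apply_moves --pt "1 0.4 0 0 0 0 0" --pt "1 0.3 0 0 0 0 0" --pt "1 0.2 0 0 0 0 0" --pt "1 0.2 0 0 0 0 0" --pt "1 0.2 0 0 0 0 0" --pt "1 0.2 0 0 0 0 0" --pt "1 0 0 0 0 0 0" --pt "1 0 0 0 0 0 0"

```text
time: 10.2
tool_pos: [0.6014, -0.366, 0.0316]
ee_rot: [[-0.0, 0.452, 0.892], [0.0, 0.892, -0.452], [-1.0, 0.0, -0.0]]
ft_force: [-1.7, 0.6, 3.8]
width: -0.0002
```

```bash
python3 -c "
from h import *
chk((425,470,262,300),(45,120,40),(85,255,255),'pics/g2.png')"
```

```text
colour px 108 z pct [0.0496 0.0529 0.0542 0.0553 0.057 ]
dark near:  504 z pct [0.0461 0.067  0.0754 0.1061]
[ 0.6014 -0.366   0.0316] [-2.01  1.01  3.07] [0.049 0.243 0.002]
```

Down about 7 mm at 3–4 N. Pressing on to the stop.

Emit:
apply_moves --pt "1 0.2 0 0 0 0 0" --pt "1 0.1 0 0 0 0 0" --pt "1 0.1 0 0 0 0 0" --pt "1 0 0 0 0 0 0" --pt "1 0 0 0 0 0 0"

```text
time: 10.75
tool_pos: [0.6015, -0.3661, 0.0281]
ee_rot: [[0.0, 0.452, 0.892], [-0.0, 0.892, -0.452], [-1.0, -0.0, 0.0]]
ft_force: [-3.0, 2.0, 8.3]
width: 0.0001
```

```bash
python3 -c "
from h import *
chk((425,470,262,300),(45,120,40),(85,255,255),'pics/g3.png')"
```

```text
colour px 108 z pct [0.0453 0.0488 0.0508 0.0517 0.053 ]
dark near:  520 z pct [0.0535 0.0667 0.076  0.1033]
[ 0.6015 -0.366   0.0281] [-1.98  2.17  7.96] [ 0.277  0.499 -0.023]
```

The green button is at its stop: top at 0.051–0.052, 8 N. Withdrawing straight up.

Emit:
apply_moves --pt "1 -0.5 0 0 0 0 0" --pt "1 -0.8 0 0 0 0 0" --pt "1 -1.5 0 0 0 0 0" --pt "1 -2.5 0 0 0 0 0" --pt "1 -3 0 0 0 0 0" --pt "1 -3 0 0 0 0 0" --pt "1 -3 0 0 0 0 0" --pt "1 -2 0 0 0 0 0" --pt "1 0 0 0 0 0 0" --pt "1 0 0 0 0 0 0" --pt "1 0 0 0 0 0 0"

```text
time: 11.9
tool_pos: [0.6008, -0.3656, 0.1885]
ee_rot: [[-0.003, 0.452, 0.892], [0.002, 0.892, -0.452], [-1.0, 0.0, -0.003]]
ft_force: [0.1, 0.3, 0.6]
width: 0.0003
```

Run:
```python
from h import *
im,d,P=snap("side");s=manip.observe();hsv=cv2.cvtColor(im,cv2.COLOR_BGR2HSV)
z=np.load("side1.npz");h0=cv2.cvtColor(z["im"],cv2.COLOR_BGR2HSV)
Y=((20,120,60),(35,255,255));G=((45,120,40),(85,255,255));R=((0,150,60),(8,255,255))
for n,(u0,u1,v0,v1),c in [("tee",(350,385,235,262),Y),("elb",(272,300,170,188),Y),("cpl",(290,318,202,220),Y),("green",(425,470,262,305),G),("red",(284,304,126,142),R)]:
    for t,hh,pp in(("now",hsv,P),("start",h0,z["P"])):
        m=cv2.inRange(hh,*c)[v0:v1,u0:u1]>0;q=pp[v0:v1,u0:u1][m];print(n,t,m.sum(),np.median(q,0).round(4) if len(q) else "")
print(s["time"],s["tool_pos"],s["ft_force"],abs(s["joint_velocities"]).max())
cv2.imwrite("pics/end.png",im)
```

```text
tee now 87 [ 0.5035 -0.19    0.0585]
tee start 85 [ 0.5041 -0.1899  0.0587]
elb now 43 [0.4635 0.1456 0.0581]
elb start 50 [0.464  0.1464 0.0583]
cpl now 65 [0.4404 0.0046 0.0587]
cpl start 66 [0.4408 0.0056 0.0579]
green now 203 [ 0.6009 -0.369   0.0611]
green start 199 [ 0.6006 -0.3687  0.0613]
red now 60 [0.6038 0.3354 0.0605]
red start 61 [0.6037 0.3344 0.0603]
11.95 [ 0.60077295 -0.36557249  0.18840283] [ 0.58269039 -0.53029331 -0.33052838] 0.0035568574277002026
```

View pics/end.png

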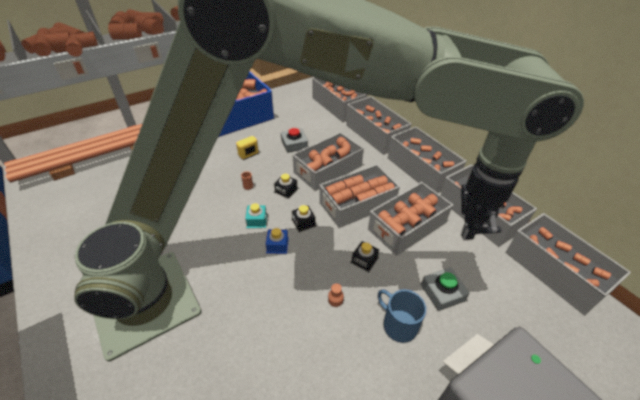

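The picture shows everything standing where it began, the green button up at (447,280), the tee plunger up at (366,248), and the hand well above.

```bash
python3 -c "
from workcell import order
print(order.sign_off())"
```

```text
the job is handed in; nothing more can be done
None
```

I pressed the plunger of the counter in front of the tee bin all the way down and let it spring back. I then did the same with the green button, withdrew the hand, and handed the job in at about 12 s. `sign_off` gives no verdict.

- **Presses:** Both went to their stops. The force rose to about 9 N on the plunger and 8 N on the button. The plunger read up again, at 0.059 m, before I pressed green.
- **Final checks:** All three plungers and both buttons are up at their starting heights and within about 1 mm of their starting places. The loose things look unmoved in the last side picture; I did not measure them. The reported TCP is about 13 cm above the green button, and the force reading is close to zero.
- **Disagreement:** The real fingertips stood about 24 mm higher than the reported TCP. My first press, going by the TCP, therefore touched nothing. I found contact with the side camera's depth and the wrist force, and pressed from there.

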